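# Fit the filter wheel and shelve the filter cubes

## Robot

A 6-joint arm with a two-finger parallel gripper is mounted at the origin on the work surface. World frame = base frame: x ahead of the robot, y to its left, z up, the work surface at z = 0. Lengths are in m, angles in rad, forces in N, time in s.
With the tool pointing down it reaches from about 0.25 to 0.775 m from the base axis. Payload 4 kg.
Tool frame: the origin (TCP) lies at the very end of the fingers, on their centre line; the grasp point (between the pads) lies tcp_to_grasp behind it (tcp_to_grasp is the distance from the TCP to the grasp point, in m); z points along the fingers, y is the direction in which the jaws open and shut (so a half turn about z gives the same grasp; the last joint's range is limited). The gripper opens to 94 mm and grips with 3 to 60 N. Pads are 16 mm wide; open, the fingers measure 119 mm over their backs; the gripper's body (75 mm by 177 mm) begins 78 mm behind the grasp point.
Start: joints at [-1.299, 0.087, 1.371, -0, 1.684, -0.103], TCP at [0.201, -0.512, 0.206] pointing down, gripper open.
Joint ranges: [-3.1, 3.1], [-0.76, 2.03], [0.27, 2.55], [-1.08, 4.22], [0.17, 2.65], [-2.57, 2.57]. Speed limits (rad/s): [2.79, 2.79, 3.14, 3.14, 3.14, 3.14].

## Interface

Orientations are given as [roll, pitch, yaw] about the fixed x, y, z axes, in that order (R = Rz(yaw) Ry(pitch) Rx(roll)).
In Python, from bench import * gives the robot as it stands.
- The arm moves only by the tool play_rows, never from a script. Its argument "rows" is a list of rows, each a list of 3 entries, a list of its own where there are three numbers: the finger opening in cm, from 0 to 9.4, then the shift along the world's x, y, z in cm, then the turn, a rotation vector about the world's x, y, z in rad. A call has 1 to 8 rows; each row is the pose to reach, as a shift and turn from the pose commanded when the call began; what a row does not reach only later rows make up. A row lasts 1/12 s, in which the tool goes at most 41.7 mm and 7.16 degrees, less where a joint would pass 70% of its speed; a pose out of reach is approached as far as the arm can. A call with a gripper value outside its range is refused whole. The fingers move at their own pace and stop on an object; the grip force is fixed at half the most. Time passes only in rows, so rows that repeat a pose let the fingers close. It gives the time, the measured TCP pose, the force and the opening at its end, in the units of the state.
- get_obs(): the state, without advancing time (a new reading comes with each control period).
- snapshot(name): name is "scene" or "top" or "wrist"; returns a dict with "pixels" (400x640x3 uint8, red, green, blue), "fx", "fy", "cx", "cy" (pixels), "rvec" (rotation vector, rad) and "tvec" (3), from world to camera coordinates, as OpenCV has them. Camera axes: x right, y down, z forward; pixel columns grow to the right and rows downward; lengths in m; the calibration is good to about 2 mm. A picture is of the moment at which its call begins. There is no depth.
- close_job(): hands the job in, once; it reports no verdict.
Trained networks look in the newest picture that a camera, given by its name, has taken for a name from the list of things; names that differ only in an ending like _2 or _b are one class to them, and where a whole thing is asked for, a point or a joint stands for the part that bears it (a point fixed in the world has none). Each returns a list of dicts, best first, with "confidence" (0 to 1); they miss things now and then, are a little off and sometimes report something else, mostly with a low value. They report only what shows in the picture. A call takes as long as a camera call.
- silhouettes(camera, label): "mask" (400x640 bool, what is visible of it) and "point" ([row, column] in pixels, amid what is visible of it).
The state is a dict: "time": time; "joint_positions": joint angles; "qvel": joint speeds; "joint_torque": joint torques, N m; "tool_pos": TCP position; "ee_rot": TCP orientation; "wrist_force": force on the tool from outside, world axes, zero at the start; "wrist_torque": the same for the moment, N m; "width": finger opening in m.
Only numpy, scipy, OpenCV 4.12 (cv2) and the standard library are available. Lean on these libraries where they do the work, as an engineer would, in place of code of your own. Each camera call takes 0.05 s, during which the arm holds its last target. There are 200 camera calls.

## Task

Change the microscope's filter drive over from loose cubes to the wheel: push the carriage right home against its yellow loading stop, turn the filter wheel so that its keyway matches the key on the spindle and slide it fully down onto the shoulder, let go of it, then push the carriage home against the blue working stop. Put away every loose filter cube on the wooden shelf, upright and square to it, one on each white bay in one row that starts at the red end block with no bay left empty between cubes; the cubes may be done at any time. Leave the oil bottle, the objective and the glass dish where they stand.

Things in the scene. Friction and masses are not known exactly. Their poses are not given: they have to be found in the camera images.
- carriage (a joint): Travel of the black carriage along its rail, m: 0 = at the yellow loading stop (robot's right), 0.18 = at the blue working stop (left, beside the white light source). It grows along +y of handle. About 4 N of dry friction plus 8 N per m/s; stays where left. Carriage plate 165 x 90 mm, top at z = 0.040.
- handle (a point): Point on the axis, at z = 0.072, of the red upright round post that moves the carriage: 17 mm diameter, foot at z = 0.040, top at z = 0.096. y runs along the rail towards the blue stop, z up. The spindle's axis is 90 mm away along +x. At the blue stop a black arm of the light source reaches over the wheel's far rim, to 34 mm from the spindle's axis, z = 0.064 to 0.076; the seated wheel passes under it.
- spindle_tip (a point): Top centre of the upright steel spindle on the carriage (z = 0.086). z up; x points to its brass key's side (orange pointer strip, 38 mm long, below it), within 0.6 rad of the handle's x. Shaft 16 mm diameter, 40 mm long above a 32 mm wide shoulder, top 6 mm tapered. Key 6 mm wide, reaching 12.5 mm from the axis, from the shoulder to 12 mm below the tip. About 0.4 N m turns the spindle.
- wheel_c (a point): Filter wheel's centre, half-way up its 44 mm, on the bore axis. z up; x to the keyway side (white stripe). Black disc 104 mm diameter, 8 mm thick, below; square hub 40 x 40 mm (sides along x, y) up to 44 mm. Through bore 19 mm square, keyway 9 mm wide to 14.5 mm from the axis. 0.17 to 0.35 kg. When seated this point is 18 mm below the spindle tip.
- cube1_c (a point): Centre (half-way up) of a filter cube with blue filters: black block 40 x 40 mm, 30 mm tall, about 0.12 kg, with a steel base, round side windows and a coloured disc on its silver top; all four sides are alike. z up, x and y square to the sides. May be absent.
- cube2_c (a point): Centre (half-way up) of a filter cube with green filters: black block 40 x 40 mm, 30 mm tall, about 0.12 kg, with a steel base, round side windows and a coloured disc on its silver top; all four sides are alike. z up, x and y square to the sides. May be absent.
- cube3_c (a point): Centre (half-way up) of a filter cube with orange filters: black block 40 x 40 mm, 30 mm tall, about 0.12 kg, with a steel base, round side windows and a coloured disc on its silver top; all four sides are alike. z up, x and y square to the sides. May be absent.
- cube4_c (a point): Centre (half-way up) of a filter cube with red filters: black block 40 x 40 mm, 30 mm tall, about 0.12 kg, with a steel base, round side windows and a coloured disc on its silver top; all four sides are alike. z up, x and y square to the sides. May be absent.
- bay1 (a point): Centre of bay 1, a white 43 mm square painted on the wooden storage shelf (100 x 280 mm board, top at z = 0.012); on the shelf's surface. Bay 1 is next to the red end block, which begins 28 mm from this point towards +y and stands 16 mm above the shelf. The row of bays runs along the y axis of this frame; x runs across the shelf, away from the robot; z up.
- bay2 (a point): Centre of bay 2, a white 43 mm square painted on the wooden storage shelf (100 x 280 mm board, top at z = 0.012); on the shelf's surface. It lies 48 mm from bay 1, along -y. The row of bays runs along the y axis of this frame; x runs across the shelf, away from the robot; z up.
- bay3 (a point): Centre of bay 3, a white 43 mm square painted on the wooden storage shelf (100 x 280 mm board, top at z = 0.012); on the shelf's surface. It lies 48 mm from bay 2, along -y. The row of bays runs along the y axis of this frame; x runs across the shelf, away from the robot; z up.
- bay4 (a point): Centre of bay 4, a white 43 mm square painted on the wooden storage shelf (100 x 280 mm board, top at z = 0.012); on the shelf's surface. It lies 48 mm from bay 3, along -y. The row of bays runs along the y axis of this frame; x runs across the shelf, away from the robot; z up.
- oil: Bystander: small amber bottle, 28 mm in diameter, 70 mm tall; origin at the centre of its underside. Must stay.
- objective: Bystander: steel microscope objective standing upright, 33 mm in diameter, 52 mm tall; origin at the centre of its underside. Must stay.
- dish: Bystander: shallow glass dish, 80 mm in diameter, 18 mm high; origin at the centre of its underside. Must stay.

How it is judged:
On the way, in this order (a step that is already met when the one before it is completed fails the run):
1. the carriage is home against the yellow loading stop (value of joint carriage below 0.005 m), for 0.2 s.
2. at the loading end, the wheel is fully seated on the spindle with the key in its keyway, and let go (horizontal distance between wheel_c and spindle_tip below 0.004 m and z of wheel_c in the frame of spindle_tip below -0.014 m and angle between the z axis of wheel_c and the z axis of spindle_tip, either way round below 0.08 rad and angle between the x axis of wheel_c and the x axis of spindle_tip, either way round below 0.2 rad and value of joint carriage below 0.03 m and contact force between the fingers and wheel below 0.3 N), for 0.2 s.
3. with the wheel seated, the carriage is home against the blue working stop (horizontal distance between wheel_c and spindle_tip below 0.004 m and z of wheel_c in the frame of spindle_tip below -0.014 m and angle between the z axis of wheel_c and the z axis of spindle_tip, either way round below 0.08 rad and angle between the x axis of wheel_c and the x axis of spindle_tip, either way round below 0.2 rad and value of joint carriage above 0.175 m), for 0.2 s.
At the end, for the whole second after the job is handed in: Wheel seated on the spindle (within 4 mm, key in keyway); carriage within 5 mm of the blue working stop; every filter cube upright on the shelf, within 10 mm of a bay centre and 9 degrees of square, filling the bays from bay 1 without a gap; all at rest (all of step 3 and linear speed of each of wheel, cube1, cube2, cube3, cube4 below 0.02 m/s and (horizontal distance between cube1_c and bay1 below 0.01 m or (horizontal distance between cube1_c and bay2 below 0.01 m and horizontal distance between any of cube2_c, cube3_c, cube4_c and bay1 below 0.01 m) or (horizontal distance between cube1_c and bay3 below 0.01 m and horizontal distance between any of cube2_c, cube3_c, cube4_c and bay2 below 0.01 m) or (horizontal distance between cube1_c and bay4 below 0.01 m and horizontal distance between any of cube2_c, cube3_c, cube4_c and bay3 below 0.01 m)) and height (world z) of cube1_c between 0.023 and 0.031 m and angle between each of cube1_c, cube2_c, cube3_c, cube4_c's own z axis and vertical below 0.1 rad and (angle between the x axis of cube1_c and the x axis of bay1, either way round below 0.16 rad or angle between the x axis of cube1_c and the y axis of bay1, either way round below 0.16 rad) and (horizontal distance between cube2_c and bay1 below 0.01 m or (horizontal distance between cube2_c and bay2 below 0.01 m and horizontal distance between any of cube1_c, cube3_c, cube4_c and bay1 below 0.01 m) or (horizontal distance between cube2_c and bay3 below 0.01 m and horizontal distance between any of cube1_c, cube3_c, cube4_c and bay2 below 0.01 m) or (horizontal distance between cube2_c and bay4 below 0.01 m and horizontal distance between any of cube1_c, cube3_c, cube4_c and bay3 below 0.01 m)) and height (world z) of cube2_c between 0.023 and 0.031 m and (angle between the x axis of cube2_c and the x axis of bay1, either way round below 0.16 rad or angle between the x axis of cube2_c and the y axis of bay1, either way round below 0.16 rad) and (horizontal distance between cube3_c and bay1 below 0.01 m or (horizontal distance between cube3_c and bay2 below 0.01 m and horizontal distance between any of cube1_c, cube2_c, cube4_c and bay1 below 0.01 m) or (horizontal distance between cube3_c and bay3 below 0.01 m and horizontal distance between any of cube1_c, cube2_c, cube4_c and bay2 below 0.01 m) or (horizontal distance between cube3_c and bay4 below 0.01 m and horizontal distance between any of cube1_c, cube2_c, cube4_c and bay3 below 0.01 m)) and height (world z) of cube3_c between 0.023 and 0.031 m and (angle between the x axis of cube3_c and the x axis of bay1, either way round below 0.16 rad or angle between the x axis of cube3_c and the y axis of bay1, either way round below 0.16 rad) and (horizontal distance between cube4_c and bay1 below 0.01 m or (horizontal distance between cube4_c and bay2 below 0.01 m and horizontal distance between any of cube1_c, cube2_c, cube3_c and bay1 below 0.01 m) or (horizontal distance between cube4_c and bay3 below 0.01 m and horizontal distance between any of cube1_c, cube2_c, cube3_c and bay2 below 0.01 m) or (horizontal distance between cube4_c and bay4 below 0.01 m and horizontal distance between any of cube1_c, cube2_c, cube3_c and bay3 below 0.01 m)) and height (world z) of cube4_c between 0.023 and 0.031 m and (angle between the x axis of cube4_c and the x axis of bay1, either way round below 0.16 rad or angle between the x axis of cube4_c and the y axis of bay1, either way round below 0.16 rad)); the robot touches nothing.
It fails at once if the oil bottle is pushed more than 5 cm away or knocked over (distance of oil from where it was at the start of the episode above 0.05 m or angle between oil's own z axis and vertical above 0.6 rad).
It fails at once if the objective is pushed more than 5 cm away or knocked over (distance of objective from where it was at the start of the episode above 0.05 m or angle between objective's own z axis and vertical above 0.6 rad).
It fails at once if the glass dish is pushed more than 5 cm away or knocked over (distance of dish from where it was at the start of the episode above 0.05 m or angle between dish's own z axis and vertical above 0.6 rad).
Of cube1, cube2, cube3, cube4 only 3 to 4 are there at a start; the rules pass over those that are not, and their reading is None.
At some moment in a run one of cube1, cube2, cube3, cube4 may be knocked a few centimetres aside while the robot is not near it.
It also fails if it takes over 210 s, if anything falls off the work surface, if the arm or the gripper's body presses on something with over 40 N, if the wrist force passes 120 N, or if a joint passes its speed limit or range.

## Working session

There is one attempt and no reset: what is moved stays moved. The work goes in short steps, Python scripts to look and compute and a tool call to move; the robot and the scene stay as the last step left them, time stands still between calls to the robot, and variables do not carry over. Pictures are saved under pics/ and viewed, about 12 in all and at most 16, crops included, and the job is handed in when it is done.

Besides the shell and the picture viewer there is one more tool, called after "Request:" as a command line: name --argument value ..., lists and objects as JSON in quotes. play_rows: Moves the arm, as the interface text tells. Its arguments: {"type":"object","properties":{"rows":{"type":"array"}},"required":["rows"]}

```bash
ls; mkdir -p pics; cat > h.py <<'E'
from bench import *
import numpy as np, cv2
def snap(c,name=None):
    s=snapshot(c)
    if name: cv2.imwrite('pics/'+name+'.png',cv2.cvtColor(np.asarray(s['pixels']),cv2.COLOR_RGB2BGR))
    return s
def ray(s,r,c):
    R=cv2.Rodrigues(np.array(s['rvec'],float))[0];t=np.array(s['tvec'],float)
    d=R.T@np.array([(c-s['cx'])/s['fx'],(r-s['cy'])/s['fy'],1.]);return -R.T@t,d
def at(s,r,c,z):
    o,d=ray(s,r,c);return o+d*(z-o[2])/d[2]
def proj(s,P):
    K=np.array([[s['fx'],0,s['cx']],[0,s['fy'],s['cy']],[0,0,1.]])
    return cv2.projectPoints(np.array(P,float).reshape(-1,3),np.array(s['rvec'],float),np.array(s['tvec'],float),K,None)[0].reshape(-1,2)
E
python3 - <<'E'
from h import *
o=get_obs();print(o)
z=dict(handle=.07,spindle_tip=.06,wheel_c=.03,cube1_c=.03,cube2_c=.03,cube3_c=.03,cube4_c=.03,bay1=.012,oil=.035,objective=.026,dish=.01)
for c in ['top','scene']:
    s=snap(c,c+'1')
    print(c,s['fx'],s['cx'],s['cy'],ray(s,200,320))
    for l in z:
        try:
            for d in silhouettes(c,l)[:3]:
                m=np.array(d['mask']);p=d['point'];print(l,round(d['confidence'],2),np.round(p),m.sum(),at(s,*p,z[l]).round(3))
        except Exception as e: print(l,e)
E
```

```text
pics
{'time': 0.0, 'joint_positions': array([-1.29907472e+00,  8.79269445e-02,  1.37221388e+00, -4.64609446e-06,
        1.68359452e+00, -1.03088706e-01]), 'qvel': array([ 1.23710029e-03,  3.11006439e-04, -9.36987594e-04, -5.70920069e-06,
       -8.22916106e-04,  1.06721428e-03]), 'joint_torque': array([-5.68669184e-04, -3.40188324e+01, -3.02425253e+01,  7.16540054e-02,
        3.29996087e-02, -1.77670195e-04]), 'tool_pos': array([ 0.20120796, -0.51129763,  0.20433999]), 'ee_rot': array([-3.13946086e+00, -2.15903410e-04,  3.74809569e-01]), 'wrist_force': array([-0.01728906, -0.20821006,  0.10155488]), 'wrist_torque': array([-0.04917687, -0.03255272,  0.01310506]), 'width': 0.09388819951753435}
top 486.05081692264275 313.6038826399476 198.13097178764562 (array([0.32815425, 0.02174751, 1.50915447]), array([ 0.10393184, -0.01283851, -0.99459605]))
handle 0.56 [169. 278.] 1560 [0.569 0.13  0.07 ]
handle 0.46 [252. 426.] 227 [ 0.329 -0.31   0.07 ]
spindle_tip 0.66 [170. 276.] 1549 [0.567 0.139 0.06 ]
spindle_tip 0.42 [213. 184.] 117 [0.435 0.408 0.06 ]
wheel_c 0.8 [245. 229.] 860 [0.341 0
[... 823 characters left out ...]
0.79 [261. 435.] 1486 [0.352 0.293 0.03 ]
wheel_c 0.62 [152. 220.] 2584 [ 0.586 -0.295  0.03 ]
cube1_c 0.69 [260. 308.] 2922 [0.578 0.134 0.03 ]
cube3_c 0.63 [194. 319.] 339 [ 0.449 -0.015  0.03 ]
cube3_c 0.56 [262. 307.] 2916 [0.584 0.138 0.03 ]
cube3_c 0.55 [328. 449.] 339 [0.437 0.423 0.03 ]
cube4_c 0.75 [144. 290.] 227 [ 0.412 -0.217  0.03 ]
cube4_c 0.61 [150. 220.] 2551 [ 0.582 -0.304  0.03 ]
cube4_c 0.46 [114. 294.] 271 [ 0.332 -0.321  0.03 ]
bay1 0.66 [151. 218.] 2568 [ 0.583 -0.322  0.012]
oil 0.51 [192. 277.] 215 [ 0.536 -0.076  0.035]
objective 0.81 [329. 449.] 362 [0.436 0.422 0.026]
objective 0.47 [261. 308.] 2784 [0.58  0.134 0.026]
dish 0.61 [360. 415.] 1325 [0.527 0.428 0.01 ]
```

```bash
python3 - <<'E'
import cv2
a=cv2.imread('pics/top1.png')[110:300,140:480]; cv2.imwrite('pics/topc.png',cv2.resize(a,None,fx=2.35,fy=2.35,interpolation=cv2.INTER_CUBIC))
E
```

```text
(no output)
```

View pics/topc.png

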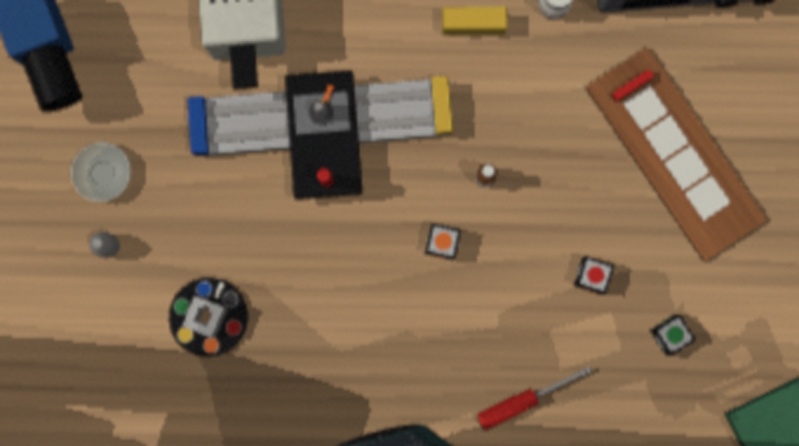

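View pics/scene1.png

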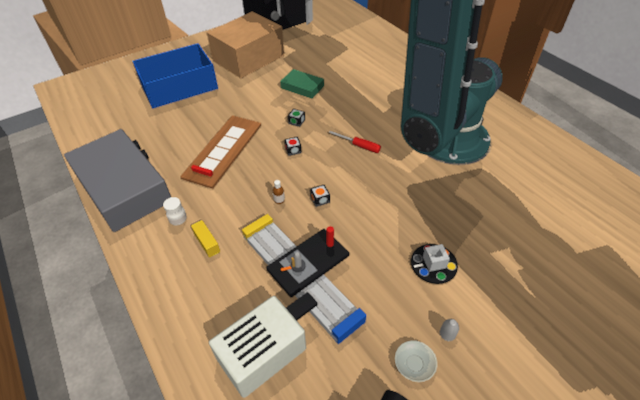

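Top view (crop): carriage mid-rail with red post (324,177), spindle (320,110), blue stop left and yellow stop right. The wheel is at (207,317), and orange/red/green cubes are at (443,241), (595,274), (675,335). The shelf has its red block at upper left; there is no blue cube. Now the positions from colours.

```bash
python3 - <<'E'
from h import *
s=snap('top'); im=np.asarray(s['pixels']);hsv=cv2.cvtColor(im,cv2.COLOR_RGB2HSV)
def cc(x,y): return (int(140+x/2.35),int(110+y/2.35))
def comp(mask,xy,rad=8):
    n,l,st,ce=cv2.connectedComponentsWithStats(mask.astype(np.uint8))
    best=min(range(1,n),key=lambda i:np.hypot(*(ce[i]-xy))+ (100 if st[i][4]<4 else 0)); return l==best,ce[best],st[best][4]
H,S,V=hsv[...,0],hsv[...,1],hsv[...,2]
red=((H<8)|(H>172))&(S>170)&(V>90)
m,c,a=comp(red,cc(324,177));print('handle top',c,a,at(s,c[1],c[0],.094))
m,c,a=comp(red,cc(633,86));print('red block',c,a,at(s,c[1],c[0],.028))
white=(S<60)&(V>170)
for xy in [(645,107),(666,138),(687,169),(708,199)]:
    m,c,a=comp(white,cc(*xy));print('bay',c,a,at(s,c[1],c[0],.012))
blue=(H>105)&(H<125)&(S>150)
m,c,a=comp(blue,cc(198,126));print('blue stop',c,a,at(s,c[1],c[0],.02))
yel=(H>20)&(H<32)&(S>170)&(V>120)
m,c,a=comp(yel,cc(441,105));print('yellow',c,a,at(s,c[1],c[0],.02))
for n,xy in dict(or_=(443,241),re=(595,274),gr=(675,335)).items():
    x,y=cc(*xy); w=(V<70)|((S<60)&(V>150)) | ((S>170)&(V>100)) 
    sub=np.zeros_like(w);sub[y-9:y+10,x-9:x+10]=w[y-9:y+10,x-9:x+10]
    pts=np.argwhere(((S<70)&(V>120))*np.pad(np.ones((19,19)),((y-9,400-y-10),(x-9,640-x-10))))[:,::-1].astype(np.float32)
    r=cv2.minAreaRect(pts);P=at(s,r[0][1],r[0][0],.03);b=cv2.boxPoints(r);q=[at(s,p[1],p[0],.03) for p in b]
    e=q[1]-q[0];print(n,r,P.round(4),'ang',np.degrees(np.arctan2(e[1],e[0]))%90)
sp=cc(320,104);print('spindle tip',at(s,sp[1],sp[0],.086))
w=cc(206,315);print('wheel',at(s,w[1],w[0],.03))
E
```

```text
handle top [277.40740741 184.25925926] 27 [0.5206296 0.1292051 0.094    ]
red block [408.79120879 145.86813187] 91 [ 0.65588826 -0.27048716  0.028     ]
bay [414.34810127 155.91772152] 158 [ 0.62769147 -0.29083454  0.012     ]
bay [423.04       168.26857143] 175 [ 0.58896952 -0.31766791  0.012     ]
bay [432.         181.04444444] 180 [ 0.5491367  -0.34517358  0.012     ]
bay [440.68681319 193.78571429] 182 [ 0.50962418 -0.37167765  0.012     ]
blue stop [223.85915493 163.18309859] 142 [0.59419626 0.30257773 0.02      ]
yellow [327.98360656 154.44262295] 122 [ 0.62667131 -0.02038995  0.02      ]
or_ ((328.058837890625, 212.26473999023438), (9.943960189819336, 10.186494827270508), 14.03624439239502) [ 0.4455 -0.0224  0.03  ] ang 76.74453115819107
re ((392.9000244140625, 226.80001831054688), (9.803059577941895, 9.803058624267578), 18.43494987487793) [ 0.4041 -0.2202  0.03  ] ang 71.56725299593015
gr ((426.80767822265625, 251.9615478515625), (9.15255355834961, 9.15255355834961), 56.3099365234375) [ 0.3295 -0.3226  0.03  ] ang 33.9765253245392
spindle tip [0.61242988 0.13608087 0.086     ]
wheel [0.34447339 0.28254588 0.03      ]
```

Request:
play_rows --rows '[[4.5, [32, 64, 0], [0, 0, -0.275]], [4.5, [32, 64, 0], [0, 0, -0.275]], [4.5, [32, 64, 0], [0, 0, -0.275]], [4.5, [32, 64, 0], [0, 0, -0.275]], [4.5, [32, 64, 0], [0, 0, -0.275]], [4.5, [32, 64, 0], [0, 0, -0.275]], [4.5, [32, 64, 0], [0, 0, -0.275]], [4.5, [32, 64, 0], [0, 0, -0.275]]]'

```text
time: 1.92
tool_pos: [0.3506, -0.2122, 0.2058]
ee_rot: [3.141, -0.001, 0.099]
wrist_force: [1.3, 0.2, 0.1]
width: 0.046
```

Request:
play_rows --rows '[[4.5, [17, 34.2, 0], [0, 0, 0]], [4.5, [17, 34.2, 0], [0, 0, 0]], [4.5, [17, 34.2, 0], [0, 0, 0]], [4.5, [17, 34.2, 0], [0, 0, 0]], [4.5, [17, 34.2, 0], [0, 0, 0]], [4.5, [17, 34.2, 0], [0, 0, 0]], [4.5, [17, 34.2, 0], [0, 0, 0]], [4.5, [17, 34.2, 0], [0, 0, 0]]]'

```text
time: 2.58
tool_pos: [0.4991, 0.0867, 0.2058]
ee_rot: [3.141, -0.001, 0.1]
wrist_force: [0.4, -1.3, 0.6]
width: 0.0451
```

```bash
python3 - <<'E'
from h import *
s=snap('wrist','w1');o=get_obs();print(o['tool_pos'],tcp_to_grasp if 'tcp_to_grasp' in globals() else '',ray(s,200,320))
print(proj(s,[[.52,.129,.096],[.61,.138,.086],o['tool_pos']]))
E
```

```text
[0.50132305 0.09326722 0.2048034 ] 0.0188 (array([0.57569515, 0.09306843, 0.38425385]), array([-0.27490144, -0.03063408, -0.96110611]))
[[279.80487554 171.491905  ]
 [277.86316951  80.26555189]
 [308.14528693 230.98804597]]
```

View pics/w1.png

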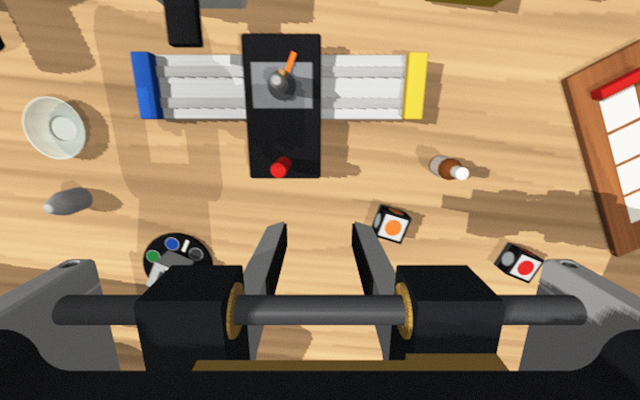

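Wrist view: post top at about (280,163), spindle at (280,85) with the orange pointer up-right. The carriage is near mid-travel (gaps of 83 and 86 px). I'll straddle the post and push to yellow.

Request:
play_rows --rows '[[4.5, [2.1, 3.6, 0], [0, 0, 0]], [4.5, [2.1, 3.6, 0], [0, 0, 0]], [4.5, [2.1, 3.6, -4], [0, 0, 0]], [4.5, [2.1, 3.6, -8], [0, 0, 0]], [4.5, [2.1, 3.6, -12], [0, 0, 0]], [4.5, [2.1, 3.6, -14.8], [0, 0, 0]], [4.5, [2.1, 3.6, -14.8], [0, 0, 0]]]'

```text
time: 3.22
tool_pos: [0.5138, 0.1191, 0.0501]
ee_rot: [3.141, 0.015, 0.099]
wrist_force: [-0.6, -0.0, -0.9]
width: 0.0449
```

Request:
play_rows --rows '[[4.5, [0.3, -2, 0.5], [0, 0, 0]], [4.5, [0.5, -4, 0.5], [0, 0, 0]], [4.5, [0.7, -6, 0.5], [0, 0, 0]], [4.5, [0.9, -7.5, 0.5], [0, 0, 0]], [4.5, [1.0, -8.5, 0.5], [0, 0, 0]], [4.5, [1.0, -9.2, 0.5], [0, 0, 0]], [4.5, [1.0, -9.7, 0.5], [0, 0, 0]], [4.5, [1.0, -9.7, 0.5], [0, 0, 0]]]'

```text
time: 3.88
tool_pos: [0.5295, 0.0307, 0.0633]
ee_rot: [-3.125, -0.002, 0.1]
wrist_force: [-0.6, 19.4, -2.3]
width: 0.0451
```

```bash
cat > car.py <<'E'
from h import *
def red_post(s,guess,z=.096):
    im=np.asarray(s['pixels']);hsv=cv2.cvtColor(im,cv2.COLOR_RGB2HSV)
    H,S,V=hsv[...,0],hsv[...,1],hsv[...,2]
    red=((H<8)|(H>172))&(S>170)&(V>90)
    g=proj(s,guess)[0];n,l,st,ce=cv2.connectedComponentsWithStats(red.astype(np.uint8))
    i=min(range(1,n),key=lambda i:np.hypot(*(ce[i]-g))+(100 if st[i][4]<8 else 0));return ce[i],st[i],at(s,ce[i][1],ce[i][0],z)
E
python3 - <<'E'
from car import *
s=snap('top','t2');print(red_post(s,[.53,.04,.094],.07), get_obs()['tool_pos'],get_obs()['wrist_force'])
a=cv2.imread('pics/t2.png')[130:200,200:350]; cv2.imwrite('pics/t2c.png',cv2.resize(a,None,fx=5,fy=5,interpolation=cv2.INTER_CUBIC))
E
```

```text
(array([393.11111111, 226.51851852]), array([391, 224,   6,   6,  27], dtype=int32), array([ 0.40288676, -0.21429153,  0.07      ])) [0.529474   0.03070397 0.06336915] [-0.82625727 18.23515408 -2.62654965]
```

View pics/t2c.png

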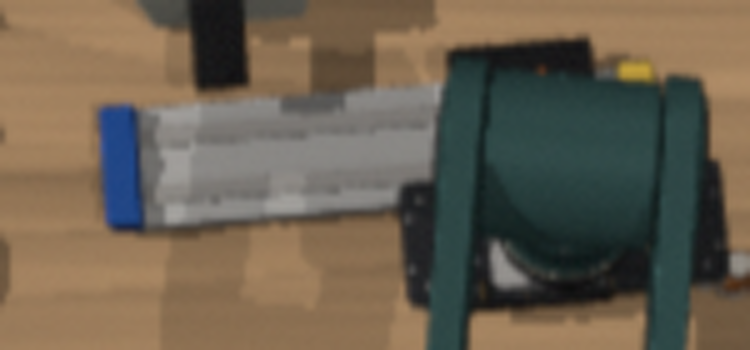

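Request:
play_rows --rows '[[4.5, [0, -0.4, 0], [0, 0, 0]], [4.5, [0, -0.4, 0], [0, 0, 0]], [4.5, [0, -0.4, 0], [0, 0, 0]]]'

```text
time: 4.18
tool_pos: [0.5295, 0.0307, 0.0632]
ee_rot: [-3.12, -0.003, 0.103]
wrist_force: [-0.7, 27.1, -3.6]
width: 0.0455
```

Request:
play_rows --rows '[[4.5, [0, 1.7, 0], [0, 0, 0]], [4.5, [0, 1.7, 0], [0, 0, 0]], [4.5, [0, 1.7, 4], [0, 0, 0]], [4.5, [0, 1.7, 8], [0, 0, 0]], [9.4, [-1, 4, 12], [0, 0, 0]], [9.4, [-5, 8, 13], [0, 0, -0.1]], [9.4, [-9, 11, 13], [0, 0, -0.2]], [9.4, [-9, 11, 13], [0, 0, -0.2]]]'

```text
time: 4.85
tool_pos: [0.4396, 0.1299, 0.1963]
ee_rot: [-3.141, -0.007, -0.104]
wrist_force: [0.3, 0.4, 0.5]
width: 0.0683
```

```bash
python3 - <<'E'
from h import *
s=snap('wrist','w2');o=get_obs();print(o['tool_pos'],o['ee_rot'],ray(s,200,320))
print(proj(s,[[.343,.283,.044],[.62,.05,.086],[.53,.04,.096],o['tool_pos']]))
E
```

```text
[0.43663501 0.13227189 0.19630745] [-3.13881503 -0.00396988 -0.09751071] (array([0.51504959, 0.12073114, 0.37522853]), array([-0.26981855,  0.0261065 , -0.96267887]))
[[211.16453514 268.70931886]
 [385.40954723  -6.11137198]
 [402.44842321  96.68007375]
 [314.61620255 239.88855168]]
```

View pics/w2.png

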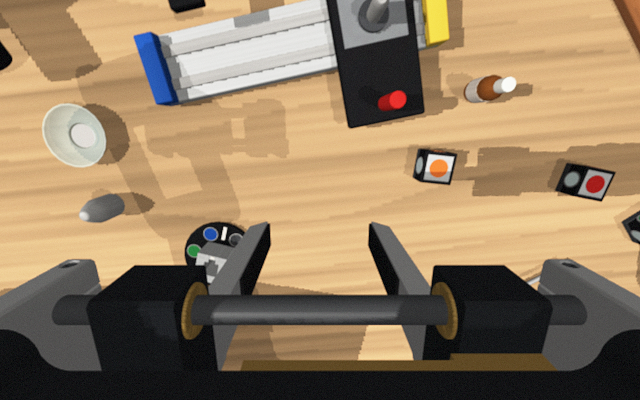

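Request:
play_rows --rows '[[9.4, [-12.4, 10, 0], [0, 0, 0.12]], [9.4, [-12.4, 10, 0], [0, 0, 0.24]], [9.4, [-12.4, 10, 0], [0, 0, 0.36]], [9.4, [-12.4, 10, 0], [0, 0, 0.48]], [9.4, [-12.4, 10, 0], [0, 0, 0.6]], [9.4, [-12.4, 10, 0], [0, 0, 0.72]], [9.4, [-12.4, 10, 0], [0, 0, 0.84]], [9.4, [-12.4, 10, 0], [0, 0, 0.96]]]'

```text
time: 5.57
tool_pos: [0.3168, 0.229, 0.1942]
ee_rot: [3.138, -0.003, 0.866]
wrist_force: [0.4, -0.0, -0.9]
width: 0.0939
```

Request:
play_rows --rows '[[9.4, [0, 0, 0], [0, 0, 0.12]], [9.4, [0, 0, 0], [0, 0, 0.19]], [9.4, [0, 0, 0], [0, 0, 0.19]]]'

```text
time: 5.82
tool_pos: [0.317, 0.2288, 0.194]
ee_rot: [3.138, -0.002, 1.05]
wrist_force: [0.2, -0.1, -0.5]
width: 0.0941
```

```bash
python3 - <<'E'
from h import *
s=snap('wrist','w3');o=get_obs();print(o['tool_pos'],o['ee_rot'],o['joint_positions'])
for d in silhouettes('wrist','wheel_c')[:2]:
    m=np.array(d['mask']).astype(np.uint8);print(d['confidence'],d['point'],m.sum());cs=max(cv2.findContours(m,0,1)[0],key=len);print(cv2.fitEllipse(cs))
print(proj(s,[[.343,.283,.044]]))
a=cv2.imread('pics/w3.png')[40:260,180:470]; cv2.imwrite('pics/w3c.png',cv2.resize(a,None,fx=2.7,fy=2.7,interpolation=cv2.INTER_CUBIC))
E
```

```text
[0.3168249  0.22886579 0.19385083] [ 3.13870622e+00 -1.86469730e-03  1.04725866e+00] [ 4.81560737e-01 -2.76484612e-01  1.72712354e+00 -1.44718177e-03
  1.68783226e+00  1.00492987e+00]
0.87 [123.0, 314.6] 4909
((314.4258117675781, 129.87966918945312), (79.55279541015625, 80.603759765625), 5.8012518882751465)
[[313.89780826 134.6305937 ]]
```

View pics/w3c.png

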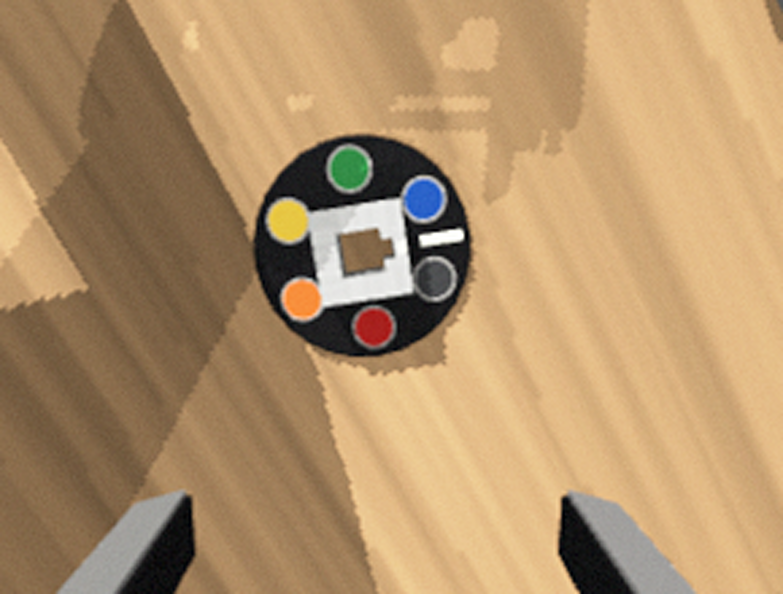

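Wheel view (crop): disc centre (362,247), hub top corners (308,213), (402,199), (412,291), (318,305), and the stripe and keyway point right and slightly up.

```bash
python3 - <<'E'
from h import *
s=snap('wrist')
print(at(s,129.9,314.4,.007))
c=[(308,213),(402,199),(412,291),(318,305)]
q=np.array([at(s,40+y/2.7,180+x/2.7,.044) for x,y in c]);print(q.mean(0),[np.linalg.norm(q[i]-q[i-1]) for i in range(4)])
for e in (q[1]-q[0],q[2]-q[3]): print(np.arctan2(e[1],e[0]))
a,b=[at(s,40+y/2.7,180+x/2.7,.009) for x,y in ((420,240),(463,235))];e=b-a;print('stripe',np.arctan2(e[1],e[0]))
t=[at(s,40+y/2.7,180+x/2.7,.009) for x,y in ((362,247),(463,235))];e=t[1]-t[0];print(np.arctan2(e[1],e[0]))
E
```

```text
[0.34478789 0.28673057 0.007     ]
[0.34266129 0.2844642  0.044     ] [np.float64(0.038694539845683835), np.float64(0.03995359263010971), np.float64(0.03846785390840504), np.float64(0.04122686000895473)]
-0.3818903544251523
-0.3775175975837903
stripe -0.4112407337966099
-0.4087968145462193
```

Request:
play_rows --rows '[[9.4, [2.7, 5.65, 0], [0, 0, 0.12]], [9.4, [2.7, 5.65, -3], [0, 0, 0.133]], [9.4, [2.7, 5.65, -7], [0, 0, 0.133]], [9.4, [2.7, 5.65, -11], [0, 0, 0.133]], [8, [2.7, 5.65, -15], [0, 0, 0.133]], [7, [2.7, 5.65, -17.5], [0, 0, 0.133]], [7, [2.7, 5.65, -18.1], [0, 0, 0.133]], [7, [2.7, 5.65, -18.1], [0, 0, 0.133]]]'

```text
time: 6.63
tool_pos: [0.3423, 0.2849, 0.0103]
ee_rot: [-3.141, 0.003, 1.182]
wrist_force: [0.1, -0.1, -0.3]
width: 0.0719
```

Request:
play_rows --rows '[[3.6, [0, 0, 0], [0, 0, 0]], [3.6, [0, 0, 0], [0, 0, 0]], [3.6, [0, 0, 0], [0, 0, 0]], [3.6, [0, 0, 0], [0, 0, 0]], [3.6, [0, 0, 0], [0, 0, 0]], [3.6, [0, 0, 0], [0, 0, 0]]]'

```text
time: 7.13
tool_pos: [0.3429, 0.2863, 0.0122]
ee_rot: [3.141, -0.001, 1.183]
wrist_force: [-0.8, 0.2, 3.1]
width: 0.0398
```

Request:
play_rows --rows '[[3.6, [0, 0, 2], [0, 0, 0]], [3.6, [0, 0, 6], [0, 0, 0]], [3.6, [0, 0, 10], [0, 0, 0]], [3.6, [0, 0, 14], [0, 0, 0]], [3.6, [1, -1, 17], [0, 0, 0]], [3.6, [3.5, -4, 18], [0, 0, 0]], [3.6, [6, -7.4, 18], [0, 0, 0]], [3.6, [8.4, -10.7, 18], [0, 0, 0]]]'

```text
time: 7.8
tool_pos: [0.4275, 0.1781, 0.1924]
ee_rot: [3.14, -0.001, 1.185]
wrist_force: [0.6, 1.2, -3.9]
width: 0.0399
```

Request:
play_rows --rows '[[3.6, [15.2, -21.9, 0], [0, 0, 0]], [3.6, [15.2, -21.9, 0], [0, 0, 0]], [3.6, [15.2, -21.9, 0], [0, 0, 0]], [3.6, [15.2, -21.9, 0], [0, 0, 0]], [3.6, [15.2, -21.9, 0], [0, 0, 0]], [3.6, [15.2, -21.9, 0], [0, 0, 0]], [3.6, [15.2, -21.9, 0], [0, 0, 0]], [3.6, [15.2, -21.9, 0], [0, 0, 0]]]'

```text
time: 8.47
tool_pos: [0.5796, -0.0441, 0.189]
ee_rot: [-3.139, 0.002, 1.177]
wrist_force: [-0.9, 0.3, -3.4]
width: 0.04
```

```bash
python3 - <<'E'
from h import *
s=snap('wrist','w4');o=get_obs();print(o['tool_pos'],o['ee_rot'],o['joint_positions'],o['width'],o['time'])
print(proj(s,[[.618,.053,.086]]))
a=cv2.imread('pics/w4.png')[40:300,160:480]; cv2.imwrite('pics/w4c.png',cv2.resize(a,None,fx=2.5,fy=2.5,interpolation=cv2.INTER_CUBIC)[:600])
E
```

```text
[ 0.57847835 -0.04178369  0.18927914] [-3.13775458e+00  8.08576245e-04  1.17950126e+00] [-1.69882182e-01  1.60648369e-01  1.32120556e+00  5.42735754e-05
  1.66366068e+00  2.21419364e-01] 0.040031244005737425 8.5167
[[316.39020403  88.43718343]]
```

View pics/w4c.png

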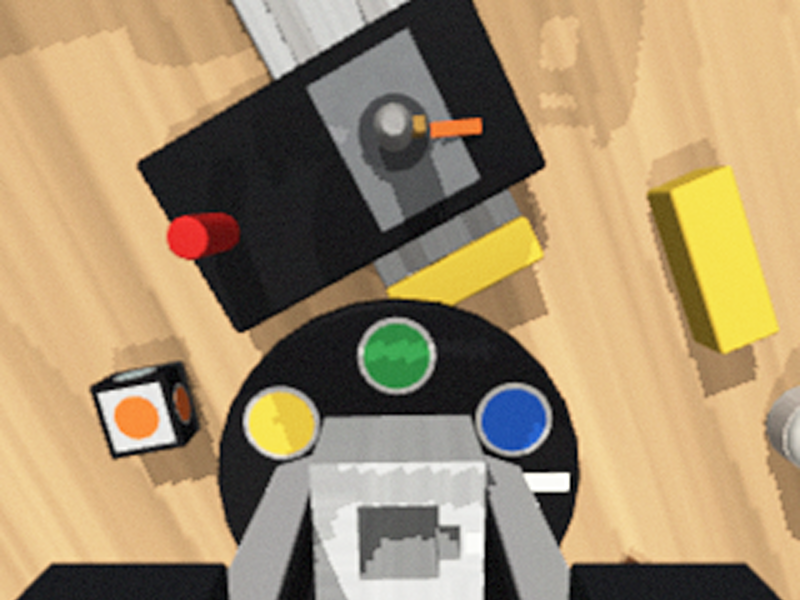

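Crop: spindle tip at (395,118), brass key and orange pointer to its right ((432,130)–(482,126)). The held wheel's hub is square, with its bore centre near (398,541). The carriage is hard against the loading end. I'll zoom in for precision.

```bash
python3 - <<'E'
import cv2,numpy as np
a=cv2.imread('pics/w4.png')
u=cv2.resize(a[65:115,285:365],None,fx=7,fy=7,interpolation=cv2.INTER_CUBIC)
v=cv2.resize(a[220:285,275:365],None,fx=7,fy=7,interpolation=cv2.INTER_CUBIC)
w=np.zeros((355,1190,3),np.uint8);
w[:350,:560]=u; v2=cv2.resize(a[220:285,275:355],(560,455),interpolation=cv2.INTER_CUBIC)
out=np.vstack([u[:300],np.zeros((5,560,3),np.uint8),v2[:295]]);
# side by side, both x7, within 800 wide: spindle 55px wide, hub 58px wide
s1=cv2.resize(a[65:120,290:346],(392,385),interpolation=cv2.INTER_CUBIC);s2=cv2.resize(a[225:280,285:341],(392,385),interpolation=cv2.INTER_CUBIC)
cv2.imwrite('pics/w4z.png',np.hstack([s1,s2]))
E
```

```text
(no output)
```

View pics/w4z.png

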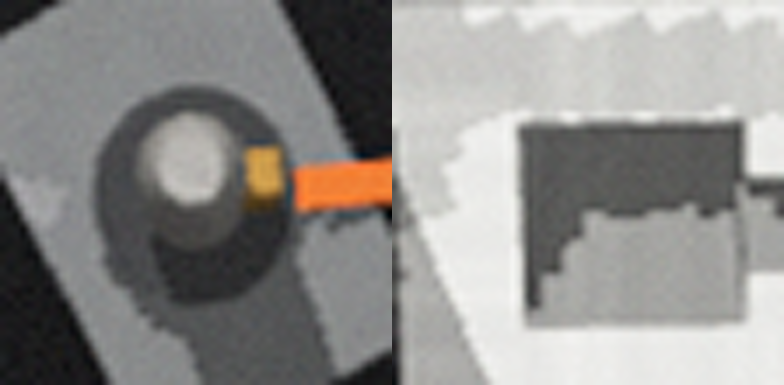

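```bash
python3 - <<'E'
from h import *
s=snapshot('wrist');o=get_obs()
f=lambda X,Y,ox,oy:((Y+.5)/7-.5+oy,(X+.5)/7-.5+ox)
tip=at(s,*f(190,157,290,65),.086);sh=at(s,*f(196,195,290,65),.046)
print('tip',tip,'sh',sh,s['fx'])
p=[at(s,*f(*q,290,65),.046) for q in ((295,189),(392,182.5))];e=p[1]-p[0];print('ptr',np.arctan2(e[1],e[0]),p); e=p[1]-sh;print('ptr from sh',np.arctan2(e[1],e[0]))
k=at(s,*f(264,160,290,65),.074);e=k-(tip+sh)/2;print('key',np.arctan2(e[1],e[0]),np.linalg.norm(e[:2]))
zt=o['tool_pos'][2]+.0318
c=[at(s,*f(x,y,285,225),zt) for x,y in ((128,122),(353,122),(353,325),(128,325))]
b=np.mean(c,0);print('bore',b,[np.linalg.norm(c[i]-c[i-1]) for i in range(4)],'rel tcp',b-o['tool_pos'])
e=c[1]-c[0];print('bore x',np.arctan2(e[1],e[0]),o['ee_rot'][2]-np.pi/2)
print('shift tip',(tip-b)*100,'sh',(sh-b)*100,o['tool_pos'])
E
```

```text
tip [0.61741476 0.05673815 0.086     ] sh [0.61733357 0.0554531  0.046     ] 277.9771542913225
ptr -0.3289650650126654 [array([0.63188818, 0.05038673, 0.046     ]), array([0.64615309, 0.04551714, 0.046     ])]
ptr from sh -0.3320037786372308
key -0.24388249079188912 0.01021217994456607
bore [ 0.57928512 -0.04295604  0.22153018] [np.float64(0.018516643778346383), np.float64(0.01833768627190159), np.float64(0.018503487150997835), np.float64(0.0188997836732374)] rel tcp [ 0.00131999 -0.00261498  0.0318    ]
bore x -0.3892258807369566 -0.3893921731739036
shift tip [  3.81296442   9.96941911 -13.55301823] sh [  3.80484498   9.84091421 -17.55301823] [ 0.57796513 -0.04034106  0.18973018]
```

Request:
play_rows --rows '[[3.6, [2, 5, 0], [0, 0, 0.06]], [3.6, [3.86, 9.2, 0], [0, 0, 0.06]], [3.6, [3.86, 9.9, 0], [0, 0, 0.06]], [3.6, [3.86, 9.9, -4], [0, 0, 0.06]], [3.6, [3.86, 9.9, -7.5], [0, 0, 0.06]], [3.6, [3.86, 9.9, -8.3], [0, 0, 0.06]], [3.6, [3.86, 9.9, -8.3], [0, 0, 0.06]], [3.6, [3.86, 9.9, -8.3], [0, 0, 0.06]]]'

```text
time: 9.23
tool_pos: [0.6168, 0.0597, 0.1091]
ee_rot: [-3.141, -0.0, 1.244]
wrist_force: [-0.4, -0.2, -2.7]
width: 0.0399
```

Request:
play_rows --rows '[[3.6, [0, -0.1, -0.5], [0, 0, 0]], [3.6, [0, -0.1, -1.2], [0, 0, 0]], [3.6, [0, -0.1, -1.6], [0, 0, 0]], [3.6, [0, -0.1, -1.6], [0, 0, 0]]]'

```text
time: 9.57
tool_pos: [0.6172, 0.0572, 0.0925]
ee_rot: [3.141, 0.001, 1.242]
wrist_force: [-0.3, -0.4, -2.8]
width: 0.0398
```

Request:
play_rows --rows '[[3.6, [0, 0.06, -0.5], [0, 0, 0]], [3.6, [0, 0.06, -1], [0, 0, 0]], [3.6, [0, 0.06, -1.3], [0, 0, 0]], [3.6, [0, 0.06, -1.3], [0, 0, 0]]]'

```text
time: 9.9
tool_pos: [0.6167, 0.0577, 0.0784]
ee_rot: [-3.141, 0.002, 1.242]
wrist_force: [-0.7, -3.8, -3.8]
width: 0.0396
```

Request:
play_rows --rows '[[3.6, [0, -0.1, -0.6], [0, 0, 0]], [3.6, [0, -0.1, -1.2], [0, 0, 0]], [3.6, [0, -0.1, -1.7], [0, 0, 0]], [3.6, [0, -0.1, -2.0], [0, 0, 0]], [3.6, [0, -0.1, -2.0], [0, 0, 0]]]'

```text
time: 10.32
tool_pos: [0.6166, 0.0576, 0.0584]
ee_rot: [-3.14, 0.0, 1.243]
wrist_force: [-0.4, -3.7, -4.1]
width: 0.04
```

Request:
play_rows --rows '[[3.6, [0, 0, -0.2], [0, 0, 0]], [3.6, [0, 0, -0.3], [0, 0, 0]], [3.6, [0, 0, -0.3], [0, 0, 0]]]'

```text
time: 10.57
tool_pos: [0.6168, 0.0576, 0.0582]
ee_rot: [-3.141, 0.0, 1.243]
wrist_force: [-4.7, -2.9, 5.3]
width: 0.0399
```

Request:
play_rows --rows '[[5, [0, 0, 0.3], [0, 0, 0]], [6.5, [0, 0, 0.3], [0, 0, 0]], [7, [0, 0, 0.3], [0, 0, 0]], [7, [0, 0, 0.3], [0, 0, 0]], [7, [0, 0, 0.3], [0, 0, 0]], [7, [0, 0, 3], [0, 0, 0]], [7, [0, 0, 7], [0, 0, 0]], [7, [0, 0, 10], [0, 0, 0]]]'

```text
time: 11.23
tool_pos: [0.6172, 0.0579, 0.1579]
ee_rot: [-3.141, -0.0, 1.243]
wrist_force: [1.2, -0.3, 1.1]
width: 0.0703
```

Request:
play_rows --rows '[[7, [0, 0, 3], [0, 0, -0.12]], [7, [-3, -0.4, 4], [0, 0, -0.24]], [6, [-6, -0.8, 4], [0, 0, -0.36]], [4.5, [-9, -1.1, 4], [0, 0, -0.48]], [4.5, [-9, -1.1, 4], [0, 0, -0.6]], [4.5, [-9, -1.1, 4], [0, 0, -0.72]], [4.5, [-9, -1.1, 4], [0, 0, -0.84]], [4.5, [-9, -1.1, 4], [0, 0, -0.96]]]'

```text
time: 11.9
tool_pos: [0.527, 0.0468, 0.1966]
ee_rot: [-3.141, -0.001, 0.277]
wrist_force: [0.6, -0.6, -0.3]
width: 0.0449
```

Request:
play_rows --rows '[[4.5, [0, 0, 0], [0, 0, -0.12]], [4.5, [0, 0, 0], [0, 0, -0.18]], [4.5, [0, 0, 0], [0, 0, -0.18]]]'

```text
time: 12.15
tool_pos: [0.5273, 0.0467, 0.1964]
ee_rot: [-3.141, -0.0, 0.102]
wrist_force: [-0.3, -0.5, 0.7]
width: 0.0449
```

```bash
python3 - <<'E'
from h import *
from car import red_post
s=snap('wrist','w5');o=get_obs();print(o['tool_pos'],o['ee_rot'],o['time'])
print(red_post(s,[.5275,.047,.096]),proj(s,[[.5275,.047,.096],[.617,.0565,.09],[.617,.0565,.086]]))
a=cv2.imread('pics/w5.png')[20:260,190:450]; cv2.imwrite('pics/w5c.png',cv2.resize(a,None,fx=2.5,fy=2.5,interpolation=cv2.INTER_CUBIC))
E
```

```text
[0.52727185 0.04671738 0.19643515] [-3.14134889e+00 -1.61889596e-04  1.04342882e-01] 12.2
(array([319.71118012, 190.25776398]), array([312, 178,  17,  25, 322], dtype=int32), array([0.53437719, 0.04568986, 0.096     ])) [[317.78193954 196.5125773 ]
 [317.35060336 105.97639189]
 [317.37876046 106.17496397]]
```

View pics/w5c.png

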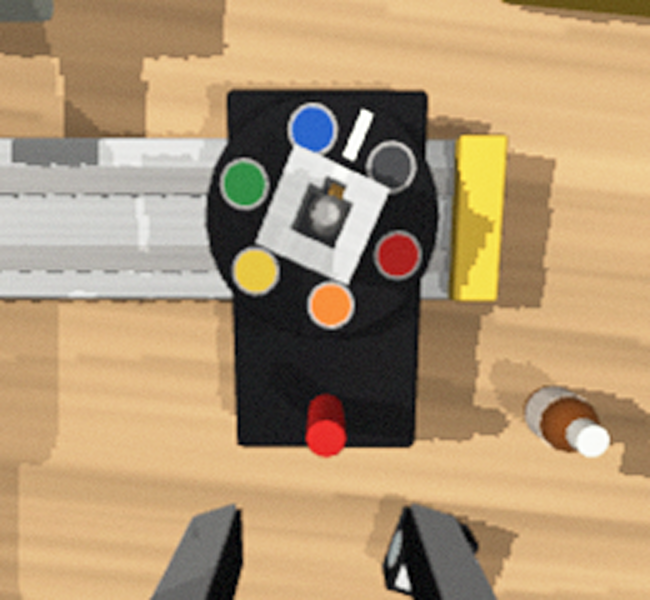

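Wheel seated: the tip and brass key are visible in the bore and keyway, near the hub top. Post top at crop (327,437). Straddle again and push to blue.

Request:
play_rows --rows '[[4.5, [0, 0, -4], [0, 0, 0]], [4.5, [0, 0, -8], [0, 0, 0]], [4.5, [0, 0, -12], [0, 0, 0]], [4.5, [0, 0, -13.6], [0, 0, 0]], [4.5, [-0.1, 1.0, -13.6], [0, 0, 0]], [4.5, [-0.3, 3, -13.6], [0, 0, 0]], [4.5, [-0.5, 5, -13.6], [0, 0, 0]], [4.5, [-0.7, 7, -13.6], [0, 0, 0]]]'

```text
time: 12.87
tool_pos: [0.5201, 0.1155, 0.0609]
ee_rot: [3.137, 0.001, 0.103]
wrist_force: [0.4, -6.7, -3.7]
width: 0.0452
```

Request:
play_rows --rows '[[4.5, [-0.2, 2, 0], [0, 0, 0]], [4.5, [-0.4, 4, 0], [0, 0, 0]], [4.5, [-0.6, 6, 0], [0, 0, 0]], [4.5, [-0.8, 8, 0], [0, 0, 0]], [4.5, [-1, 10, 0], [0, 0, 0]], [4.5, [-1.15, 11.5, 0], [0, 0, 0]], [4.5, [-1.2, 12.4, 0], [0, 0, 0]], [4.5, [-1.25, 12.4, 0], [0, 0, 0]]]'

```text
time: 13.53
tool_pos: [0.5081, 0.2379, 0.0612]
ee_rot: [3.132, -0.0, 0.105]
wrist_force: [1.7, -10.7, -3.0]
width: 0.045
```

Request:
play_rows --rows '[[4.5, [-0.05, 0.5, 0], [0, 0, 0]], [4.5, [-0.05, 0.8, 0], [0, 0, 0]], [4.5, [-0.05, 0.8, 0], [0, 0, 0]], [4.5, [-0.05, 0.8, 0], [0, 0, 0]]]'

```text
time: 13.87
tool_pos: [0.5082, 0.238, 0.0609]
ee_rot: [3.12, 0.002, 0.101]
wrist_force: [1.9, -25.6, 0.1]
width: 0.0451
```

Request:
play_rows --rows '[[4.5, [0, -2.2, 0], [0, 0, 0]], [4.5, [0, -2.2, 0], [0, 0, 0]], [4.5, [0, -2.2, 4], [0, 0, 0]], [4.5, [0, -2.2, 8], [0, 0, 0]], [6, [-1, -3, 12], [0, 0, 0]], [7, [-4, -6, 13.5], [0, 0, -0.1]], [7, [-6, -9.6, 13.5], [0, 0, -0.2]], [7, [-8, -13.2, 13.5], [0, 0, -0.3]]]'

```text
time: 14.53
tool_pos: [0.429, 0.1196, 0.1997]
ee_rot: [-3.138, -0.007, -0.198]
wrist_force: [0.4, -0.7, 1.2]
width: 0.0678
```

Request:
play_rows --rows '[[7, [-4.6, -10.8, 0], [0, 0, -0.03]], [7, [-4.6, -10.8, 0], [0, 0, -0.03]], [7, [-4.6, -10.8, 0], [0, 0, -0.03]], [7, [-4.6, -10.8, 0], [0, 0, -0.03]], [7, [-4.6, -10.8, 0], [0, 0, -0.03]]]'

```text
time: 14.95
tool_pos: [0.383, 0.0103, 0.1975]
ee_rot: [-3.14, -0.004, -0.23]
wrist_force: [0.1, -0.5, 0.7]
width: 0.0702
```

```bash
cat > cubes.py <<'E'
from h import *
def cube(s,guess,w=22):
    """silver top of a cube near guess: centre and side angle (mod 90 deg)"""
    im=np.asarray(s['pixels']);hsv=cv2.cvtColor(im,cv2.COLOR_RGB2HSV)
    g=proj(s,guess)[0]
    sil=((hsv[...,1]<60)&(hsv[...,2]>150)).astype(np.uint8)
    n,l,st,ce=cv2.connectedComponentsWithStats(sil)
    c=[i for i in range(1,n) if 200<st[i][4]<2500 and np.hypot(*(ce[i]-g))<60]
    out=[]
    for i in c:
        pts=np.argwhere(l==i)[:,::-1].astype(np.float32)
        P=np.array([at(s,y,x,.03)[:2] for x,y in pts],np.float32)*1000
        r=cv2.minAreaRect(P);out.append((np.round(r[0],1),np.round(r[1],1),round(np.radians(r[2])%(np.pi/2),3),st[i][4],ce[i].round(1)))
    return out
E
python3 - <<'E'
from cubes import *
from car import red_post
t=snap('top','t3');print('post',red_post(t,[.51,.225,.094],.085))
for g in ([.4455,-.022,.03],[.404,-.22,.03],[.3295,-.3226,.03]):print('top?',proj(t,g))
s=snap('wrist','w6');o=get_obs();print(o['tool_pos'],o['ee_rot'],o['time'])
for g in ([.4455,-.022,.03],[.404,-.22,.03],[.3295,-.3226,.03]):print(cube(s,g),proj(s,g))
a=cv2.imread('pics/t3.png')[130:270,200:460]; b=cv2.imread('pics/w6.png')
cv2.imwrite('pics/m6.png',np.vstack([cv2.resize(b[:250],(768,300)),cv2.resize(a,(557,300))[:,:557] if 0 else np.pad(cv2.resize(a,(557,300)),((0,0),(0,211),(0,0)))]))
E
```

```text
post (array([245.70833333, 187.        ]), array([243, 185,   6,   5,  24], dtype=int32), array([0.51227247, 0.22331936, 0.085     ]))
top? [[327.91357132 212.25158094]]
top? [[392.83189537 226.8312748 ]]
top? [[426.80480149 251.97431861]]
[0.3832343  0.01162542 0.19669294] [-3.13997546e+00 -2.49030133e-03 -2.26022895e-01] 15.05
[(array([445.1, -22.2]), array([31.3, 31.7]), np.float64(1.343), np.int32(426), array([333.8, 128.4]))] [[333.69762153 128.39529899]]
[(array([ 404.4, -219.3]), array([32.1, 31.2]), np.float64(1.269), np.int32(373), array([501.2, 123.7]))] [[501.87377942 124.73935265]]
[(array([ 328., -321.]), array([30.9, 31.4]), np.float64(0.57), np.int32(277), array([587.3, 166.6]))] [[588.81582795 165.59237033]]
```

View pics/m6.png

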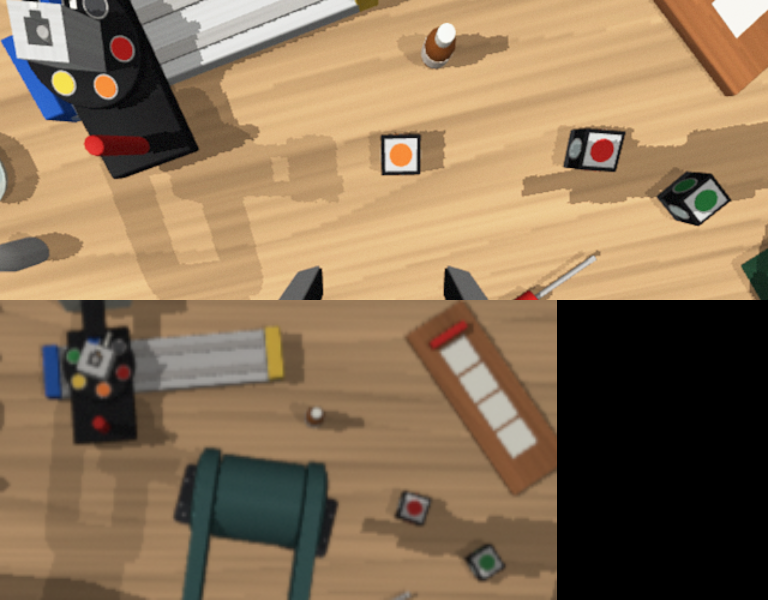

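Wrist: all three cubes unmoved at their earlier positions, orange at (400,155) square to the tool. Top: carriage at the blue stop with the wheel seated. Grasping orange.

Request:
play_rows --rows '[[7, [4, -2, 0], [0, 0, 0]], [7, [6.2, -3.4, -2], [0, 0, 0]], [7, [6.2, -3.4, -6], [0, 0, 0]], [7, [6.2, -3.4, -10], [0, 0, 0]], [7, [6.2, -3.4, -14], [0, 0, 0]], [7, [6.2, -3.4, -17.5], [0, 0, 0]], [7, [6.2, -3.4, -18.7], [0, 0, 0]], [7, [6.2, -3.4, -18.7], [0, 0, 0]]]'

```text
time: 15.72
tool_pos: [0.4414, -0.0208, 0.004]
ee_rot: [-3.141, 0.01, -0.224]
wrist_force: [-0.5, 0.2, 0.2]
width: 0.0699
```

Request:
play_rows --rows '[[3.6, [0, 0, 0], [0, 0, 0]], [3.6, [0, 0, 0], [0, 0, 0]], [3.6, [0, 0, 0], [0, 0, 0]], [3.6, [0, 0, 0], [0, 0, 0]], [3.6, [0, 0, 0], [0, 0, 0]], [3.6, [0, 0, 4], [0, 0, 0]], [3.6, [0, 0, 8], [0, 0, 0]], [3.6, [0, 0, 12], [0, 0, 0]]]'

```text
time: 16.38
tool_pos: [0.4434, -0.0234, 0.1296]
ee_rot: [3.141, 0.002, -0.227]
wrist_force: [0.9, -0.6, -1.5]
width: 0.0398
```

Request:
play_rows --rows '[[3.6, [0, 0, 2], [0, 0, 0.12]], [3.6, [18.4, -26.8, 4], [0, 0, 0.24]], [3.6, [18.4, -26.8, 4], [0, 0, 0.36]], [3.6, [18.4, -26.8, 4], [0, 0, 0.48]], [3.6, [18.4, -26.8, 4], [0, 0, 0.6]], [3.6, [18.4, -26.8, 4], [0, 0, 0.72]], [3.6, [18.4, -26.8, 4], [0, 0, 0.827]], [3.6, [18.4, -26.8, 4], [0, 0, 0.827]]]'

```text
time: 17.05
tool_pos: [0.6098, -0.2654, 0.1666]
ee_rot: [3.141, -0.0, 0.603]
wrist_force: [-0.3, 0.8, -0.2]
width: 0.0395
```

Request:
play_rows --rows '[[3.6, [2.5, -3.6, 0], [0, 0, 0]], [3.6, [2.5, -3.6, 0], [0, 0, 0]], [3.6, [2.5, -3.6, 0], [0, 0, 0]]]'

```text
time: 17.3
tool_pos: [0.634, -0.3015, 0.1631]
ee_rot: [-3.138, 0.002, 0.597]
wrist_force: [-0.4, 0.4, -1.2]
width: 0.0399
```

Request:
play_rows --rows '[[3.6, [-0.65, 1.05, -4], [0, 0, 0]], [3.6, [-0.65, 1.05, -8], [0, 0, 0]], [3.6, [-0.65, 1.05, -11], [0, 0, 0]], [3.6, [-0.65, 1.05, -12.5], [0, 0, 0]], [3.6, [-0.65, 1.05, -12.5], [0, 0, 0]], [3.6, [-0.65, 1.05, -12.5], [0, 0, 0]]]'

```text
time: 17.8
tool_pos: [0.6268, -0.2875, 0.0417]
ee_rot: [-3.14, 0.0, 0.601]
wrist_force: [0.6, 0.2, -1.3]
width: 0.0399
```

Request:
play_rows --rows '[[3.6, [0.07, -0.35, -1], [0, 0, 0]], [3.6, [0.07, -0.35, -1.7], [0, 0, 0]], [3.6, [0.07, -0.35, -2.0], [0, 0, 0]], [3.6, [0.07, -0.35, -2.0], [0, 0, 0]]]'

```text
time: 18.13
tool_pos: [0.6286, -0.2928, 0.0221]
ee_rot: [3.14, -0.001, 0.6]
wrist_force: [-0.2, -0.0, -1.1]
width: 0.0397
```

Request:
play_rows --rows '[[3.6, [-0.1, 0.15, -0.15], [0, 0, 0]], [3.6, [-0.1, 0.15, -0.15], [0, 0, 0]], [5, [-0.1, 0.15, -0.15], [0, 0, 0]], [6.5, [-0.1, 0.15, -0.15], [0, 0, 0]], [6.5, [-0.1, 0.15, -0.15], [0, 0, 0]], [6.5, [-0.1, 0.15, 3], [0, 0, 0]], [6.5, [-0.1, 0.15, 7], [0, 0, 0]], [6.5, [-0.1, 0.15, 11], [0, 0, 0]]]'

```text
time: 18.8
tool_pos: [0.6259, -0.2898, 0.1298]
ee_rot: [-3.136, 0.002, 0.6]
wrist_force: [0.8, -0.2, 0.7]
width: 0.065
```

Request:
play_rows --rows '[[7, [-24, 1, 6.5], [0, 0, 0.12]], [7, [-24, 1, 6.5], [0, 0, 0.24]], [7, [-24, 1, 6.5], [0, 0, 0.36]], [7, [-24, 1, 6.5], [0, 0, 0.48]], [7, [-24, 1, 6.5], [0, 0, 0.6]], [7, [-24, 1, 6.5], [0, 0, 0.67]], [7, [-24, 1, 6.5], [0, 0, 0.67]], [7, [-24, 1, 6.5], [0, 0, 0.67]]]'

```text
time: 19.47
tool_pos: [0.3865, -0.281, 0.1975]
ee_rot: [3.139, 0.001, 1.267]
wrist_force: [0.3, -0.1, 0.9]
width: 0.0699
```

```bash
cat > look.py <<'E'
from cubes import *
import sys
s=snap('wrist',sys.argv[1]);o=get_obs();print(o['tool_pos'],o['ee_rot'],o['time'])
for g in ([.628,-.291,.042],[.5887,-.3178,.042],[.5491,-.3448,.042],[.404,-.22,.03],[.3295,-.3226,.03]):
    p=proj(s,g)[0];print(g,p.round(),cube(s,g) if 0<p[0]<640 and 0<p[1]<400 else '')
E
python3 look.py w7
```

```text
[ 0.38731272 -0.28087909  0.19662013] [ 3.14016991e+00 -1.99891099e-04  1.26828308e+00] 19.5167
[0.628, -0.291, 0.042] [517. 132.] [(array([ 634.4, -297.3]), array([32.7, 32.5]), np.float64(0.585), np.int32(422), array([516.3, 134.2])), (array([ 579.2, -311.2]), array([40.9, 41.3]), np.float64(0.597), np.int32(1081), array([472.8, 158.7]))]
[0.5887, -0.3178, 0.042] [487. 163.] [(array([ 634.4, -297.3]), array([32.7, 32.5]), np.float64(0.585), np.int32(422), array([516.3, 134.2])), (array([ 579.2, -311.2]), array([40.9, 41.3]), np.float64(0.597), np.int32(1081), array([472.8, 158.7])), (array([ 541.5, -336.5]), array([41.1, 41. ]), np.float64(0.591), np.int32(1006), array([446.7, 186.5]))]
[0.5491, -0.3448, 0.042] [458. 193.] [(array([ 579.2, -311.2]), array([40.9, 41.3]), np.float64(0.597), np.int32(1081), array([472.8, 158.7])), (array([ 541.5, -336.5]), array([41.1, 41. ]), np.float64(0.591), np.int32(1006), array([446.7, 186.5])), (array([ 503.7, -361.9]), array([41.1, 41.1]), np.float64(0.589), np.int32(933), array([421.7, 212.9]))]
[0.404, -0.22, 0.03] [317. 131.] [(array([ 403.9, -219.5]), array([30.7, 30.6]), np.float64(1.267), np.int32(400), array([316.5, 130. ]))]
[0.3295, -0.3226, 0.03] [286. 224.] [(array([ 328.5, -321.3]), array([31.7, 31.7]), np.float64(0.569), np.int32(329), array([285.4, 222.6]))]
```

View pics/w7.png

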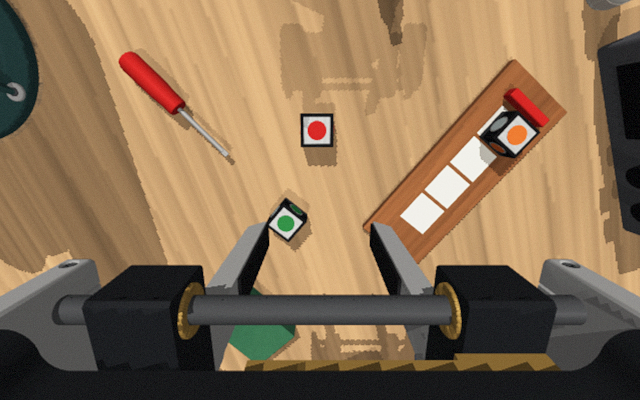

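```bash
python3 - <<'E'
from h import *
s=snapshot('wrist')
b=[at(s,y,x,.012)[:2] for x,y in ((472.8,158.7),(446.7,186.5),(421.7,212.9))];print(b,(b[0]-b[2])/2)
print('bay1',b[0]+(b[0]-b[2])/2,'cube',at(s,134.2,516.3,.042))
t=snapshot('top');im=cv2.cvtColor(np.asarray(t['pixels']),cv2.COLOR_RGB2HSV);w=((im[...,1]<60)&(im[...,2]>150)).astype(np.uint8)
n,l,st,ce=cv2.connectedComponentsWithStats(w)
for i in range(1,n):
    if 400<ce[i][0]<450 and 140<ce[i][1]<205 and st[i][4]>30: print(ce[i],st[i][4],at(t,ce[i][1],ce[i][0],.042),at(t,ce[i][1],ce[i][0],.012))
E
```

```text
[array([ 0.58813742, -0.3152085 ]), array([ 0.54875811, -0.3419596 ]), array([ 0.50907294, -0.36863916])] [0.03953224 0.02671533]
bay1 [ 0.62766966 -0.28849317] cube [ 0.62669672 -0.29303286  0.042     ]
[423.11949686 169.24528302] 159 [ 0.58072324 -0.31108168  0.042     ] [ 0.58588771 -0.31788728  0.012     ]
[431.72395833 180.82291667] 192 [ 0.54537804 -0.33698713  0.042     ] [ 0.54981978 -0.34432245  0.012     ]
[441.71052632 188.10526316] 38 [ 0.52344893 -0.36714053  0.042     ] [ 0.52744227 -0.37509241  0.012     ]
```

Wrist: the orange cube sits on bay 1 at (516,134), about 3–4 mm off and square. Red at (317,130) is aligned with the tool and green is at (285,222), both unmoved.

Request:
play_rows --rows '[[7, [1, 4, 0], [0, 0, 0]], [7, [1.7, 6.1, -2], [0, 0, 0]], [7, [1.7, 6.1, -6], [0, 0, 0]], [7, [1.7, 6.1, -10], [0, 0, 0]], [7, [1.7, 6.1, -14], [0, 0, 0]], [7, [1.7, 6.1, -17], [0, 0, 0]], [7, [1.7, 6.1, -18.7], [0, 0, 0]], [7, [1.7, 6.1, -18.7], [0, 0, 0]]]'

```text
time: 20.28
tool_pos: [0.4013, -0.2167, 0.0033]
ee_rot: [-3.13, -0.004, 1.271]
wrist_force: [-0.8, 0.3, 0.8]
width: 0.0699
```

Request:
play_rows --rows '[[3.6, [0, 0, 0], [0, 0, 0]], [3.6, [0, 0, 0], [0, 0, 0]], [3.6, [0, 0, 0], [0, 0, 0]], [3.6, [0, 0, 0], [0, 0, 0]], [3.6, [0, 0, 0], [0, 0, 0]], [3.6, [0, 0, 4], [0, 0, 0]], [3.6, [0, 0, 8], [0, 0, -0.1]], [3.6, [0, 0, 12], [0, 0, -0.22]]]'

```text
time: 20.95
tool_pos: [0.4035, -0.2195, 0.1306]
ee_rot: [-3.14, -0.0, 1.044]
wrist_force: [0.9, -0.2, 0.2]
width: 0.0397
```

Request:
play_rows --rows '[[3.6, [4, -2.1, 2], [0, 0, -0.12]], [3.6, [8, -4.2, 2], [0, 0, -0.24]], [3.6, [12, -6.3, 2], [0, 0, -0.36]], [3.6, [16, -8.5, 2], [0, 0, -0.447]], [3.6, [18.45, -9.75, 2], [0, 0, -0.447]], [3.6, [18.45, -9.75, 0], [0, 0, -0.447]], [3.6, [18.45, -9.75, -2], [0, 0, -0.447]], [3.6, [18.45, -9.75, -4], [0, 0, -0.447]]]'

```text
time: 21.62
tool_pos: [0.5898, -0.3182, 0.0883]
ee_rot: [3.141, -0.0, 0.603]
wrist_force: [0.6, 0.0, -2.0]
width: 0.0398
```

Request:
play_rows --rows '[[3.6, [0, 0, -2], [0, 0, 0]], [3.6, [0, 0, -4], [0, 0, 0]], [3.6, [0, 0, -4.5], [0, 0, 0]], [3.6, [0, 0, -4.5], [0, 0, 0]], [3.6, [0, 0, -4.5], [0, 0, 0]]]'

```text
time: 22.03
tool_pos: [0.589, -0.3177, 0.0452]
ee_rot: [3.141, -0.0, 0.603]
wrist_force: [0.3, 0.4, -0.5]
width: 0.0396
```

Request:
play_rows --rows '[[3.6, [-0.1, 0.05, -1], [0, 0, 0]], [3.6, [-0.1, 0.05, -2], [0, 0, 0]], [3.6, [-0.1, 0.05, -2.45], [0, 0, 0]], [3.6, [-0.1, 0.05, -2.45], [0, 0, 0]], [5, [-0.1, 0.05, -2.45], [0, 0, 0]], [6.5, [-0.1, 0.05, -2.45], [0, 0, 0]], [6.5, [-0.1, 0.05, -2.45], [0, 0, 0]], [6.5, [-0.1, 0.05, 1], [0, 0, 0]]]'

```text
time: 22.7
tool_pos: [0.5829, -0.3138, 0.0454]
ee_rot: [-3.126, 0.007, 0.603]
wrist_force: [-1.4, -0.9, -1.8]
width: 0.063
```

Request:
play_rows --rows '[[6.5, [0, 0, 4], [0, 0, 0]], [6.5, [0, 0, 8], [0, 0, 0]], [7, [-31.2, -3.9, 14.5], [0, 0, -0.035]], [7, [-31.2, -3.9, 14.5], [0, 0, -0.035]], [7, [-31.2, -3.9, 14.5], [0, 0, -0.035]], [7, [-31.2, -3.9, 14.5], [0, 0, -0.035]], [7, [-31.2, -3.9, 14.5], [0, 0, -0.035]], [7, [-31.2, -3.9, 14.5], [0, 0, -0.035]]]'

```text
time: 23.37
tool_pos: [0.343, -0.347, 0.185]
ee_rot: [-3.142, 0.0, 0.568]
wrist_force: [-0.0, -0.6, 0.5]
width: 0.0703
```

Request:
play_rows --rows '[[7, [-5, -0.6, 0], [0, 0, 0]], [7, [-7, -0.8, 0], [0, 0, 0]], [7, [-7, -0.8, 0], [0, 0, 0]]]'

```text
time: 23.62
tool_pos: [0.2707, -0.3559, 0.1854]
ee_rot: [3.141, 0.002, 0.562]
wrist_force: [0.7, 1.0, 0.7]
width: 0.0701
```

```bash
python3 look.py w8
```

```text
[ 0.27297986 -0.3556792   0.18523243] [3.14053010e+00 1.33263478e-04 5.63529536e-01] 23.6667
[0.628, -0.291, 0.042] [ 474. -191.] 
[0.5887, -0.3178, 0.042] [ 468. -122.] 
[0.5491, -0.3448, 0.042] [463. -59.] 
[0.404, -0.22, 0.03] [276.  13.] []
[0.3295, -0.3226, 0.03] [321. 128.] [(array([ 328.8, -321.4]), array([30.6, 31.9]), np.float64(0.562), np.int32(482), array([319.5, 127.2]))]
```

Green is unmoved at (0.3288, −0.3214), angle 0.562.

Request:
play_rows --rows '[[7, [3, 2, 0], [0, 0, 0]], [7, [5.6, 3.4, -2], [0, 0, 0]], [7, [5.6, 3.4, -6], [0, 0, 0]], [7, [5.6, 3.4, -10], [0, 0, 0]], [7, [5.6, 3.4, -14], [0, 0, 0]], [7, [5.6, 3.4, -16.5], [0, 0, 0]], [7, [5.6, 3.4, -17.5], [0, 0, 0]], [7, [5.6, 3.4, -17.5], [0, 0, 0]]]'

```text
time: 24.33
tool_pos: [0.3302, -0.319, 0.0069]
ee_rot: [-3.135, 0.0, 0.569]
wrist_force: [-0.9, 0.8, 1.0]
width: 0.0702
```

Request:
play_rows --rows '[[3.6, [0, 0, 0], [0, 0, 0]], [3.6, [0, 0, 0], [0, 0, 0]], [3.6, [0, 0, 0], [0, 0, 0]], [3.6, [0, 0, 0], [0, 0, 0]], [3.6, [0, 0, 0], [0, 0, 0]], [3.6, [0, 0, 4], [0, 0, 0]], [3.6, [0, 0, 8], [0, 0, 0]], [3.6, [0, 0, 12], [0, 0, 0.035]]]'

```text
time: 25.0
tool_pos: [0.3302, -0.3207, 0.131]
ee_rot: [-3.14, 0.0, 0.603]
wrist_force: [0.5, -0.6, -0.7]
width: 0.0397
```

Request:
play_rows --rows '[[3.6, [4, -0.4, 2], [0, 0, 0]], [3.6, [8, -0.8, 2], [0, 0, 0]], [3.6, [12, -1.2, 2], [0, 0, 0]], [3.6, [16, -1.7, 2], [0, 0, 0]], [3.6, [20, -2.1, 2], [0, 0, 0]], [3.6, [21.85, -2.3, 0], [0, 0, 0]], [3.6, [21.85, -2.3, -3], [0, 0, 0]], [3.6, [21.85, -2.3, -6], [0, 0, 0]]]'

```text
time: 25.67
tool_pos: [0.5516, -0.3448, 0.07]
ee_rot: [3.138, -0.001, 0.604]
wrist_force: [0.8, -1.0, -2.2]
width: 0.0395
```

Request:
play_rows --rows '[[3.6, [0, 0, -1.5], [0, 0, 0]], [3.6, [0, 0, -2.3], [0, 0, 0]], [3.6, [0, 0, -2.3], [0, 0, 0]], [3.6, [0, 0, -2.3], [0, 0, 0]]]'

```text
time: 26.0
tool_pos: [0.5496, -0.3447, 0.0477]
ee_rot: [3.141, -0.0, 0.603]
wrist_force: [-0.4, 0.0, -0.3]
width: 0.0398
```

Request:
play_rows --rows '[[3.6, [-0.1, 0.05, -1.2], [0, 0, 0]], [3.6, [-0.1, 0.05, -2.2], [0, 0, 0]], [3.6, [-0.1, 0.05, -2.7], [0, 0, 0]], [3.6, [-0.1, 0.05, -2.7], [0, 0, 0]], [5, [-0.1, 0.05, -2.7], [0, 0, 0]], [6.5, [-0.1, 0.05, -2.7], [0, 0, 0]], [6.5, [-0.1, 0.05, -2.7], [0, 0, 0]], [6.5, [-0.1, 0.05, 0], [0, 0, 0]]]'

```text
time: 26.67
tool_pos: [0.5446, -0.3411, 0.0402]
ee_rot: [-3.129, 0.004, 0.603]
wrist_force: [-1.0, 0.6, -1.1]
width: 0.063
```

Request:
play_rows --rows '[[6.5, [0, 0, 4], [0, 0, 0]], [6.5, [0, 0, 8], [0, 0, 0]], [6.5, [-4, 0, 12], [0, 0, 0]], [6.5, [-8, 1, 15], [0, 0, 0]], [6.5, [-12, 2, 15], [0, 0, 0]], [6.5, [-14, 4, 15], [0, 0, 0]], [6.5, [-14, 4, 15], [0, 0, 0]]]'

```text
time: 27.25
tool_pos: [0.4038, -0.3011, 0.1978]
ee_rot: [-3.14, 0.001, 0.601]
wrist_force: [1.1, -0.2, -0.9]
width: 0.0648
```

```bash
cat > final.py <<'E'
from cubes import *
s=snap('wrist','w9');t=snap('top','t9');o=get_obs();print(o['tool_pos'],o['time'])
bays=[[.6282,-.2898],[.5885,-.3164],[.5489,-.3433]]
im=cv2.cvtColor(np.asarray(s['pixels']),cv2.COLOR_RGB2HSV);w=((im[...,1]<60)&(im[...,2]>150)).astype(np.uint8)
n,l,st,ce=cv2.connectedComponentsWithStats(w)
for i in range(1,n):
    if 150<st[i][4]<2500:
        P=np.array([at(s,y,x,.042)[:2] for y,x in np.argwhere(l==i)],np.float32)*1000;r=cv2.minAreaRect(P)
        print(ce[i].round(),st[i][4],np.round(r[0],1),np.round(r[1],1),round(np.radians(r[2])%(np.pi/2),3),[round(np.hypot(*(np.array(r[0])-np.array(b)*1000)),1) for b in bays])
a=cv2.imread('pics/t9.png')[110:300,160:480];b=cv2.imread('pics/w9.png')[:270]
cv2.imwrite('pics/m9.png',np.vstack([cv2.resize(b,(640,270)),np.pad(cv2.resize(a,(556,330),interpolation=cv2.INTER_CUBIC),((0,0),(0,84),(0,0)))]))
E
python3 final.py
```

```text
[ 0.4075085  -0.30336259  0.19754342] 27.35
[404.  18.] 174 [ 603.5 -274.1] [34.7  4.9] 0.589 [np.float64(29.3), np.float64(44.8), np.float64(88.1)]
[432.  16.] 424 [ 624.5 -296.4] [25.1 32.1] 0.6 [np.float64(7.6), np.float64(41.2), np.float64(89.0)]
[427.  56.] 543 [ 590.  -317.6] [30.9 32. ] 0.6 [np.float64(47.3), np.float64(1.9), np.float64(48.5)]
[422. 105.] 492 [ 547.4 -346.6] [30.5 32. ] 0.601 [np.float64(98.8), np.float64(51.0), np.float64(3.7)]
[408. 143.] 1148 [ 505.3 -361.2] [39.7 39.8] 0.592 [np.float64(142.2), np.float64(94.5), np.float64(47.2)]
[192. 212.] 180 [ 282.  -186.8] [ 5.7 69.3] 0.47 [np.float64(361.2), np.float64(332.7), np.float64(309.3)]
```

View pics/m9.png

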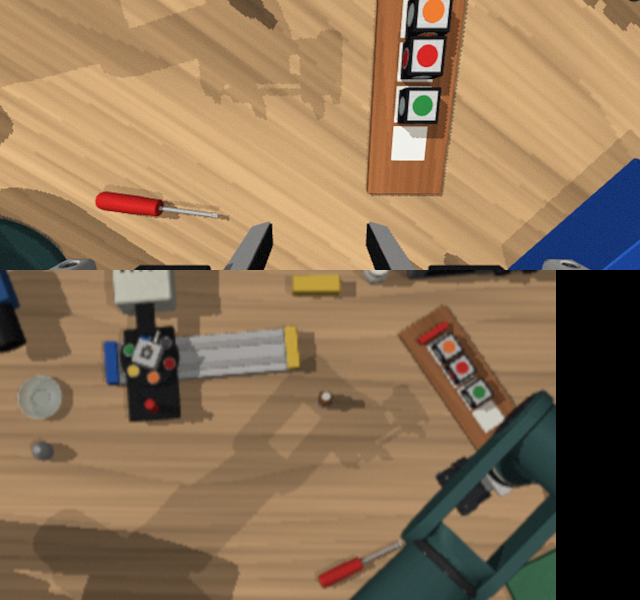

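View pics/t9.png

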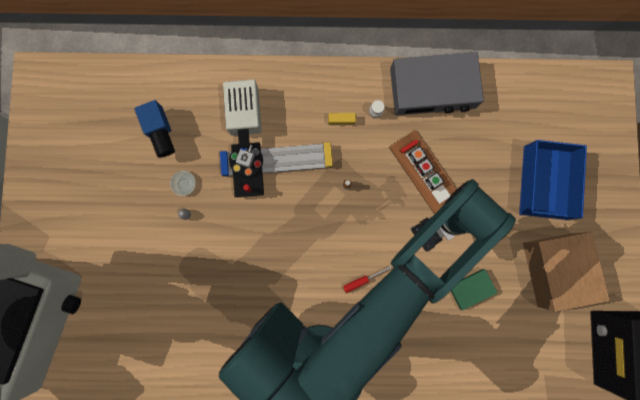

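No blue cube anywhere. The three cubes are on bays 1–3 at (415–436,153–181), the carriage is at blue (247,170), and the oil bottle, objective and dish are in place. Handing in.

```bash
python3 -c "
from bench import *
close_job()"
```

```text
the job is handed in; nothing more can be done
```

The job is done and handed in at about 27 s on the robot's clock. No verdict was reported.

- **Carriage:** I pushed it against the yellow stop until the force rose to 27 N with no further motion, and later against the blue stop the same way (26 N). At the yellow end the pictures still showed about 15 mm between the plate edge and the stop. I took it as home because of the force and because the spindle stood where zero travel should put it.
- **Wheel:** It slid onto the spindle with its keyway on the key and stopped firmly at the seated height. I let go and confirmed it in the wrist picture. The last top picture still shows it on the carriage at the blue stop.
- **Cubes:** Only orange, red and green were present; no blue cube showed in any picture. They stand on bays 1, 2 and 3 in that order, square to the shelf to within about 1°. Their offsets from the bay centres are about 5, 2 and 4 mm. The last picture cut off part of the orange cube and read 7.6 mm for it; the 5 mm is that reading corrected for the hidden part.
- **Bystanders:** The oil bottle, objective and dish still look to be where they stood. The arm is clear of everything. I saw no cube knocked aside.

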